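# Blank off a cooling-water port with plug and locking fork

## Robot

A 6-joint arm with a two-finger parallel gripper is mounted at the origin on the work surface. World frame = base frame: x ahead of the robot, y to its left, z up, the work surface at z = 0. Lengths are in mm, angles in rad, forces in N, time in s.
With the tool pointing down it reaches from about 275 to 1000 mm from the base axis. Payload 8.4 kg.
Tool frame: the origin (TCP) lies at the very end of the fingers, on their centre line; the grasp point (between the pads) lies 19 mm behind it; z points along the fingers, y is the direction in which the jaws open and shut (so a half turn about z gives the same grasp; the last joint's range is limited). The gripper opens to 85 mm and grips with 20 to 120 N. Pads are 22 mm wide; open, the fingers measure 114 mm over their backs; the gripper's body (76 mm by 85 mm) begins 54 mm behind the grasp point. The pads swing forward as they close: fully open they stand 13 mm farther back than shut.
Start: joints at [-1.191, 0.353, 1.633, -0, 1.155, -0.002], TCP at [232.868, -580, 231.281] pointing down, gripper open.
Joint ranges: [-2.63, 2.63], [-0.92, 2.1], [0.06, 2.66], [-1.3, 4.44], [0, 2.69], [-3.02, 3.02]. Speed limits (rad/s): [2.22, 2.22, 2.79, 3.14, 3.14, 3.14].

## Interface

Orientations are given as [roll, pitch, yaw] about the fixed x, y, z axes, in that order (R = Rz(yaw) Ry(pitch) Rx(roll)).
In Python, from rig import r gives the robot as it stands.
- The arm moves only by the tool move_arm, never from a script. Its argument "increments" is a list of rows, each an object of numbers: "tx", "ty", "tz": the shift along the tool's x, y, z in cm; "rx", "ry", "rz": the turn, a rotation vector about the tool's x, y, z in degrees; "gripper": the gripper's target within -1 to 1 (fully open at 1, half-way at 0, shut at -1). A call has 1 to 12 rows; each row shifts and turns the commanded pose from where the row before left it, along the tool's axes as they then stand; what a row does not reach is not made up. A row lasts 1/10 s, in which the tool goes at most 50 mm and 8.59 degrees, less where a joint would pass 70% of its speed; a pose out of reach is approached as far as the arm can. A call is refused whole if a number of a shift passes 5 or a number of a turn 8.59, either way. A call with a gripper value outside its range is refused whole. The fingers move at their own pace and stop on an object; "squeeze" is the grip in N (left out, the last holds). Time passes only in rows, so rows that do not move let the fingers close. It gives the time, the measured TCP pose, the force and the opening at its end, in the units of the state.
- r.sense(): the state, without advancing time (a new reading comes with each control period).
- r.grab_frame(name): name is "scene" or "side" or "wrist"; returns (picture, depth): 400x640x3 uint8, red, green, blue; 400x640 float32, mm along the optical axis (not along the pixel's ray), 0 where there is no reading.
- r.camera_model(name): a dict with "fx", "fy", "cx", "cy" (pixels), "k1" (the pictures are not rectified: a ray, as slopes to the right and down, at radius r is drawn at 1 + k1 r^2 times it, then the intrinsics apply), "R" (3x3) and "t" (3): a world point X has camera coordinates R X + t; the wrist camera has in their place "hand_eye" (4x4, takes a point from camera to tool coordinates, whose origin is the TCP and whose axes are the flange's). Camera axes: x right, y down, z forward; pixel columns grow to the right and rows downward; lengths in mm; the calibration is good to about 2 mm. A picture is of the moment at which its call begins: read the wrist's pose just before it. camera_model takes no time and is no camera call.
- r.sign_off(): hands the job in, once; it reports no verdict.
Trained networks look in the newest picture that a camera, given by its name, has taken for a name from the list of things; names that differ only in an ending like _2 or _b are one class to them, and where a whole thing is asked for, a point or a joint stands for the part that bears it (a point fixed in the world has none). Each returns a list of dicts, best first, with "confidence" (0 to 1); they miss things now and then, are a little off and sometimes report something else, mostly with a low value. They report only what shows in the picture. A call takes as long as a camera call. They do not tell look-alikes from the thing itself.
- r.cut_out(query, camera): "mask" (400x640 bool, what is visible of it) and "bbox" ([left, top, right, bottom] in pixels, round what is visible of it).
- r.place_of(query, camera): "location" ([row, column] in pixels: a listed point, or the origin of a listed thing).
The state is a dict: "clock": time; "qpos": joint angles; "qvel": joint speeds; "joint_efforts": joint torques, N m; "eef_pos": TCP position; "tcp_rot": TCP orientation; "contact_force": force on the tool from outside, world axes, zero at the start; "wrist_torque": the same for the moment, N m; "opening": opening from 0.0 (shut) to 1.0 (fully open).
Only numpy, scipy, OpenCV 4.12 (cv2) and the standard library are available. Lean on these libraries where they do the work, as an engineer would, in place of code of your own. Each camera call takes 0.05 s, during which the arm holds its last target. There are 200 camera calls.

## Task

The mounting press has been taken off the cooling-water manifold, leaving its port open and the swivelling housing askew: blank it off. Push the loose brass plug down into the port until its flange sits on the housing, then slide the larger locking fork, both legs at once, through the two holes in the front of the housing and astride the neck of the plug until its bow is fully home against the housing, like the one on the port beside it. Feel your way in and do not force anything, let go of both parts and leave the other things on the bench where they are.

Things in the scene. Friction and masses are not known exactly. Their poses are not given: they have to be found in the camera images.
- manifold: Cooling-water manifold bolted down, origin under its centre, z up, front = -x. Steel foot 100 x 200 x 6 mm, brass header bar along y (46 x 170 mm, top at 24 mm), on it two grey square housings 52 x 52 mm, 24 to 66 mm above the bench, centred at y = +40 mm (open port) and y = -40 mm (already blanked: plug head up to 99 mm, black fork grip out 65 mm in front of its axis).
- port_mouth (a point): On the upright axis of the open port, at the top face of its housing, 66 mm above the bench; axes as the manifold. Bore 25 mm wide, 40 mm deep; a rubber seal in its lower part makes the plug drag with 5 to 10 N over the last 15 mm of its way. The plug's flange stops on the top face.
- port_holes (a point): On the same axis, 16 mm lower (50 mm above the bench), level with the fork holes; axes as the manifold. Two level round holes 7 mm wide, 10.5 mm either side of this axis, run right through the housing, open on its front and back faces, 26 mm from the axis. A spring inside presses on the legs: once past the front wall (10 mm thick), the fork slides with 3 to 8 N.
- port_front (a point): Where the middle between the two hole mouths on the front face would be, 26 mm in front of the axis, if the housing stood straight. But it turns about its axis, up to 0.45 rad either way, and was left askew; its turn is NOT reported (only pictures show it): find the holes by feel, up to 11 mm sideways, turning the fork with them. Stiff (0.22 N m), it follows the fork once the tips have caught.
- plug: Loose brass blanking plug, 0.22 kg, standing upright. Origin: centre of its foot, z up its axis. 69 mm tall, round: spigot 24 mm across from 0 to 36 mm (foot chamfered to 19 mm; neck 14 mm across from 16 to 24 mm, level with the fork holes once the plug is home), flange 36 mm across from 36 to 41 mm, knurled head 26 mm across from 41 to 69 mm, to grip.
- plug_flange (a point): On the plug's axis at the underside of its flange, 36 mm above the foot. Meets port_mouth when the plug is home.
- fork: The larger loose locking fork, 50 g, lying flat: a U of round steel bar 5 mm thick with a black grip. Origin: underside, below the middle of the bow; x along the legs to the tips, z up. Legs at y = +-10.5 mm, 2.5 mm above the underside, round tips at x = 62 mm; straight bow across at x = 0, front at x = 2.5 mm. Grip: block x = -36 to 0 mm, 15 mm wide (y), 23 mm high; pinch it across y.
- fork_bow (a point): Middle of the bow at the level of the leg axes (2.5 mm above the origin); axes as the fork. With the fork home it is 28.5 mm from the port axis, the bow touching the housing's front face, 50 mm above the bench.
- fork_tips (a point): Midway between the two leg tips, 62 mm in front of fork_bow, same level. With the fork home the tips are 33.5 mm beyond the port axis, 7.5 mm out of the back of the housing.
- fork_small: A smaller fork of the same make for another fitting, not to be used: legs 42 mm long, 4 mm thick, 15 mm apart, grip 11 mm wide, 16 mm high. Lies on the bench; origin and axes as the fork.
- tub: White screw-top tub of mounting resin, black lid, 84 mm across, 130 mm tall; origin under its centre.
- disc_a: Mounted specimen: black disc 30 mm across, 18 mm tall, metal piece in its top face; origin under its centre.
- disc_b: Another mounted specimen, same size.
- disc_c: Another mounted specimen, same size.
Things that resemble listed ones, but are neither listed nor needed, are in the scene too. Of the things shaped like the plug, the brass one is meant. What is shaped like the fork but red is not meant.

How it is judged (in metres and radians):
On the way:
1. the plug is pushed home: flange within 3 mm of the housing top and upright (distance between plug_flange and port_mouth below 0.003 m and angle between plug's own z axis and vertical below 0.06 rad), for 0.3 s.
At the end, for the whole second after the job is handed in: Plug upright in the open port, flange within 4 mm of home; larger fork through both holes astride the neck, bow within 31.5 mm and tips within 36.5 mm of the port axis, both within 3.5 mm of the holes' level; both released and at rest (distance between plug_flange and port_mouth below 0.004 m and angle between plug's own z axis and vertical below 0.08 rad and horizontal distance between fork_bow and port_mouth below 0.0315 m and horizontal distance between fork_tips and port_mouth below 0.0365 m and z of fork_bow in the frame of port_mouth between -0.0195 and -0.0125 m and z of fork_tips in the frame of port_mouth between -0.0195 and -0.0125 m and linear speed of each of fork, plug below 0.01 m/s); the robot touches nothing.
It fails at once if the fork is forced: pressed on the manifold with more than 30 N, the squeeze of the spring (about 8 N) counted in (contact force between fork and manifold above 30 N).
It fails at once if the plug is forced: pressed on the manifold with more than 50 N, the squeeze of the seal (about 15 N) counted in (contact force between plug and manifold above 50 N).
It fails at once if the small fork, the tub or a specimen is pushed more than 30 mm away (distance of any of fork_small, tub, disc_a, disc_b, disc_c from where it was at the start of the episode above 0.03 m).
It also fails if it takes over 70 s, if anything falls off the work surface, if the arm or the gripper's body presses on something with over 40 N, if the wrist force passes 120 N, or if a joint passes its speed limit or range.

## Working session

There is one attempt and no reset: what is moved stays moved. The work goes in short steps, Python scripts to look and compute and a tool call to move; the robot and the scene stay as the last step left them, time stands still between calls to the robot, and variables do not carry over. Pictures are saved under pics/ and viewed, about 8 in all and at most 12, crops included, and the job is handed in when it is done.

Besides the shell and the picture viewer there is one more tool, called after ">>>" in YAML: its name, and indented under it one key for each argument. move_arm: Moves the arm, as the interface text tells. Its arguments: {"type":"object","properties":{"increments":{"type":"array","items":{"type":"object","properties":{"tx":{"type":"number"},"ty":{"type":"number"},"tz":{"type":"number"},"rx":{"type":"number"},"ry":{"type":"number"},"rz":{"type":"number"},"gripper":{"type":"number"}}}},"squeeze":{"type":"number"}},"required":["increments"]}

```bash
mkdir -p pics; ls
cat > h.py <<'E'
import numpy as np, cv2
from rig import r
from scipy.spatial.transform import Rotation as Ro
def tool():
    s=r.sense(); T=np.eye(4); T[:3,:3]=Ro.from_euler('xyz',s['tcp_rot']).as_matrix(); T[:3,3]=s['eef_pos']; return T
def cam(name,T=None):
    m=r.camera_model(name)
    K=np.array([[m['fx'],0,m['cx']],[0,m['fy'],m['cy']],[0,0,1.]]); d=np.array([m['k1'],0,0,0.])
    if 'hand_eye' in m: C=(tool() if T is None else T)@np.array(m['hand_eye'])
    else:
        C=np.eye(4); R=np.array(m['R']); C[:3,:3]=R.T; C[:3,3]=-R.T@np.array(m['t'])
    return K,d,C
def ray(c,u,v):
    K,d,C=c; p=cv2.undistortPoints(np.array([[[u,v]]],float),K,d)[0,0]
    return C[:3,3],C[:3,:3]@np.array([p[0],p[1],1])
def at_z(c,u,v,z):
    o,w=ray(c,u,v); return o+w*(z-o[2])/w[2]
def at_d(c,u,v,D):
    o,w=ray(c,u,v); return o+w*D
def proj(c,P):
    K,d,C=c; M=np.linalg.inv(C); rv=cv2.Rodrigues(M[:3,:3])[0]
    return cv2.projectPoints(np.atleast_2d(np.array(P,float)),rv,M[:3,3],K,d)[0][:,0]
def cloud(c,D):
    K,d,C=c; v,u=np.mgrid[:400,:640]
    p=cv2.undistortPoints(np.stack([u,v],-1).reshape(-1,1,2).astype(float),K,d)[:,0]
    P=np.c_[p,np.ones(len(p))]*D.reshape(-1,1)
    return (P@C[:3,:3].T+C[:3,3]).reshape(400,640,3)
E
python3 - <<'E'
from h import *
print(r.sense())
for n in ['scene','side']:
    im,D=r.grab_frame(n); c=cam(n); np.savez(f'pics/{n}0.npz',im=im,D=D)
    cv2.imwrite(f'pics/{n}0.png',im[...,::-1]); P=cloud(c,D); print(n,c[2].round(2).tolist())
    for q in ['manifold','plug','fork','fork_small','tub','disc_a']:
        for o in r.cut_out(q,n)[:5]:
            m=o['mask']&(D>0); X=P[m]
            print(q,round(o['confidence'],2),np.array(o['bbox']).astype(int).tolist(),np.median(X,0).round(0) if len(X) else '',X[:,2].max().round() if len(X) else '')
    for q in ['port_mouth','port_front','fork','plug']:
        for o in r.place_of(q,n)[:4]:
            y,x=o['location'];z=66 if q=='port_mouth' else 50 if q=='port_front' else 0
            print('pt',q,round(o['confidence'],2),int(x),int(y),at_z(c,x,y,z).round(0))
E
```

```text
pics
{'clock': 0.0, 'qpos': array([-1.19141346e+00,  3.53662411e-01,  1.63414315e+00,  2.54003774e-05,
        1.15521166e+00, -2.37876391e-03]), 'qvel': array([-0.00190384, -0.00030467,  0.00047762,  0.00106182, -0.00230012,
        0.00204273]), 'joint_efforts': array([ 2.84367285e-03, -6.05241609e+01, -3.42066085e+01,  6.60035244e-05,
        9.40124562e-03, -5.42502789e-06]), 'eef_pos': array([ 232.68696671, -579.54633633,  230.54892444]), 'tcp_rot': array([-3.14016815e+00, -2.66123071e-05,  3.81751343e-01]), 'contact_force': array([-0.89195681,  0.01805078,  0.14220238]), 'wrist_torque': array([0.01413795, 0.03097873, 0.02179039]), 'opening': 0.9958978804072433}
scene [[-0.81, 0.4, -0.43, 1049.23], [0.58, 0.54, -0.6, 728.31], [-0.01, -0.74, -0.68, 864.25], [0.0, 0.0, 0.0, 1.0]]
manifold 0.68 [255, 180, 327, 244] [631.   2.  28.] 101.0
manifold 0.38 [415, 304, 430, 318] [546. 407.  18.] 21.0
plug 0.59 [333, 260, 347, 282] [646. 231.  48.] 72.0
plug 0.53 [351, 279, 367, 305] [648. 304.  50.] 72.0
fork 0.73 [449, 239, 469, 252] [336. 327.  16.] 26.0
fork 0.59 [392, 231, 405, 246] [
[... 818 characters left out ...]
 245, 258] [634. 227.  43.] 72.0
fork 0.65 [309, 325, 332, 363] [337. 326.  18.] 26.0
fork 0.48 [299, 286, 313, 297] [441. 228.  21.] 26.0
fork_small 0.45 [381, 168, 390, 172] [ 456. -236.   14.] 19.0
tub 0.82 [336, 102, 364, 150] [ 606. -295.   88.] 134.0
disc_a 0.62 [352, 234, 362, 248] [409.  41.  17.] 21.0
disc_a 0.55 [212, 323, 227, 342] [541. 408.  17.] 23.0
disc_a 0.41 [374, 131, 384, 140] [ 541. -376.   17.] 21.0
pt port_mouth 0.66 290 194 [614.  29.  66.]
pt port_front 0.89 305 199 [577.  12.  50.]
pt fork 0.66 318 347 [349. 323.   0.]
pt fork 0.6 301 290 [454. 226.   0.]
pt plug 0.7 240 258 [636. 226.   0.]
pt plug 0.61 224 277 [633. 291.   0.]
pt plug 0.36 293 194 [647. -27.  -0.]
```

Run:
```python
import cv2,numpy as np
a=cv2.imread('pics/scene0.png')[100:350,200:500];b=cv2.imread('pics/side0.png')[90:390,170:410]
a=cv2.resize(a,(450*800//800,375));b=cv2.resize(b,(350,437))
f=np.zeros((600,800,3),np.uint8)
a=cv2.resize(cv2.imread('pics/scene0.png')[170:330,230:480],(800,512),interpolation=cv2.INTER_CUBIC);cv2.imwrite('pics/v1.png',a)
```

```text
(no output)
```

View pics/v1.png

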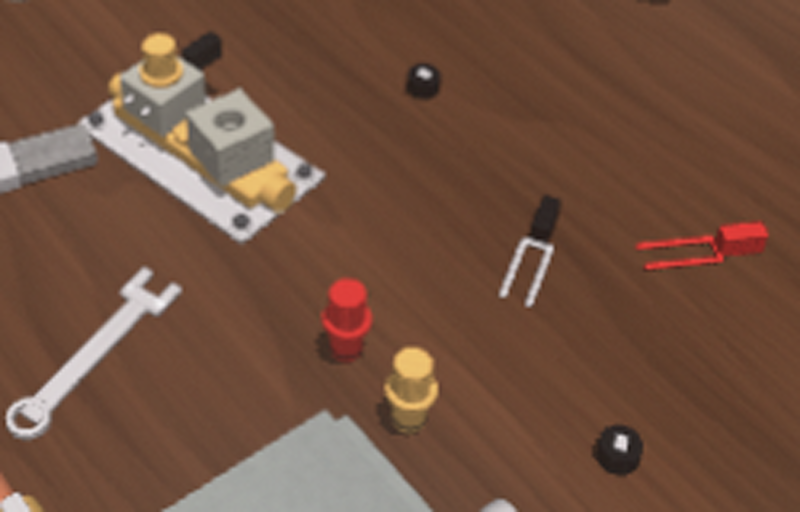

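Picture 1 shows the open housing at (230,135) in the crop and the blanked one at (160,85), its grip pointing up-right. There are two plugs, red (347,315) and brass (411,390). I take the brass one, at world ≈(640,300). The fork candidates are black (535,245) and red (705,245), plus a small one elsewhere at world (456,-236). I take the black one, at ≈(455,229) with a 23 mm high grip.

Run:
```python
from h import *
m=r.camera_model('wrist');print(np.round(m['hand_eye'],3).tolist(),m['fx'],m['cx'],m['cy'],m['k1'])
for n in ['scene','side']:
    z=np.load(f'pics/{n}0.npz');c=cam(n);P=cloud(c,z['D']);X=P.reshape(-1,3)
    g=lambda cx,cy,w,lo,hi:X[(abs(X[:,0]-cx)<w)&(abs(X[:,1]-cy)<w)&(X[:,2]>lo)&(X[:,2]<hi)]
    t=g(605,0,120,63,75);print('tops',len(t)); 
    for a in [t[t[:,1]>-5]]:print(cv2.minAreaRect(a[:,:2].astype(np.float32)))
    f=g(605,0,150,5,12);print('foot',cv2.minAreaRect(f[:,:2].astype(np.float32)))
    for nm,cx,cy in [('plug',642,300),('ngh',630,-45)]:
        lo=(62,80) if nm=='plug' else (96,110);p=g(cx,cy,35,*lo);print(nm,len(p),p.mean(0),np.ptp(p,axis=0))
    p=g(455,229,30,19,30);print('grip',cv2.minAreaRect(p[:,:2].astype(np.float32)),p[:,2].max())
```

```text
[[-0.001, -0.961, -0.275, 69.565], [1.0, -0.001, 0.0, -0.554], [-0.001, -0.275, 0.961, -142.19], [0.0, 0.0, 0.0, 1.0]] 302.7078891709337 316.63752246025405 195.61939547249816 0.003916099470173144
tops 476
((608.3709716796875, 23.32491683959961), (54.92753982543945, 54.26884460449219), 89.0693588256836)
foot ((672.96923828125, -19.574935913085938), (210.16958618164062, 234.98585510253906), 11.259387969970703)
plug 112 [642.83384277 299.95421953  68.01765726] [26.1578094  27.58499729  9.35099307]
ngh 53 [624.76662877 -55.51353466  98.50642385] [25.58567331 27.69682524  5.02537547]
grip ((438.8729248046875, 223.02305603027344), (36.952056884765625, 13.96056842803955), 31.925506591796875) 25.754942305753502
tops 493
((607.0172119140625, 23.51851463317871), (54.580806732177734, 53.408573150634766), 87.0550537109375)
foot ((633.5992431640625, -16.504074096679688), (262.3616943359375, 240.12794494628906), 89.46481323242188)
plug 107 [640.33805534 299.7483209   67.7839161 ] [26.50357951 25.56184745  8.98746532]
ngh 51 [622.54403253 -53.8352321   99.12434825] [26.52347345 27.71141392  5.50417717]
grip ((440.568603515625, 224.3372802734375), (34.565696716308594, 14.828917503356934), 32.66422653198242) 25.991671588675217
```

>>> move_arm:
  increments:
    - {"tx": 4.6, "ty": -1.5, "tz": -1}
    - {"tx": 4.6, "ty": -1.5, "tz": -1}
    - {"tx": 4.6, "ty": -1.5, "tz": -1}
    - {"tx": 4.6, "ty": -1.5, "tz": -1}
    - {"tx": 4.6, "ty": -1.5, "tz": -1}
    - {"tx": 4.6, "ty": -1.5, "tz": -1}
    - {"tx": 4.6, "ty": -1.5, "tz": -1}

```text
invalid input
```

>>> move_arm:
  increments:
    - {"tx": 4.6, "ty": -1.5, "tz": -1.0, "rx": 0, "ry": 0, "rz": 0, "gripper": 1}
    - {"tx": 4.6, "ty": -1.5, "tz": -1.0, "rx": 0, "ry": 0, "rz": 0, "gripper": 1}
    - {"tx": 4.6, "ty": -1.5, "tz": -1.0, "rx": 0, "ry": 0, "rz": 0, "gripper": 1}
    - {"tx": 4.6, "ty": -1.5, "tz": -1.0, "rx": 0, "ry": 0, "rz": 0, "gripper": 1}
    - {"tx": 4.6, "ty": -1.5, "tz": -1.0, "rx": 0, "ry": 0, "rz": 0, "gripper": 1}
    - {"tx": 4.6, "ty": -1.5, "tz": -1.0, "rx": 0, "ry": 0, "rz": 0, "gripper": 1}
    - {"tx": 4.6, "ty": -1.5, "tz": -1.0, "rx": 0, "ry": 0, "rz": 0, "gripper": 1}
  squeeze: 60

```text
clock: 1.8
eef_pos: [493.9, -361.1, 301.9]
tcp_rot: [3.141, -0.0, 0.382]
contact_force: [1.2, -0.1, -0.7]
opening: 1.001
```

>>> move_arm:
  increments:
    - {"tx": 2.7, "ty": -3.4, "tz": 0, "rx": 0, "ry": 0, "rz": 0, "gripper": 1}
    - {"tx": 2.7, "ty": -3.4, "tz": 0, "rx": 0, "ry": 0, "rz": 0, "gripper": 1}
    - {"tx": 2.7, "ty": -3.4, "tz": 0, "rx": 0, "ry": 0, "rz": 0, "gripper": 1}
    - {"tx": 2.7, "ty": -3.4, "tz": 0, "rx": 0, "ry": 0, "rz": 0, "gripper": 1}
    - {"tx": 2.7, "ty": -3.4, "tz": 0, "rx": 0, "ry": 0, "rz": 0, "gripper": 1}
    - {"tx": 2.7, "ty": -3.4, "tz": 0, "rx": 0, "ry": 0, "rz": 0, "gripper": 1}
    - {"tx": 2.7, "ty": -3.4, "tz": 0, "rx": 0, "ry": 0, "rz": 0, "gripper": 1}
    - {"tx": 2.7, "ty": -3.4, "tz": 0, "rx": 0, "ry": 0, "rz": 0, "gripper": 1}
    - {"tx": 2.7, "ty": -3.4, "tz": 0, "rx": 0, "ry": 0, "rz": 0, "gripper": 1}
    - {"tx": 2.7, "ty": -3.4, "tz": 0, "rx": 0, "ry": 0, "rz": 0, "gripper": 1}
    - {"tx": 0, "ty": 0, "tz": 0, "rx": 0, "ry": 0, "rz": 0, "gripper": 1}

```text
clock: 2.9
eef_pos: [617.4, 58.2, 301.1]
tcp_rot: [-3.14, -0.001, 0.386]
contact_force: [-0.4, -0.9, -0.4]
opening: 1.002
```

```bash
cat > m.py <<'E'
import sys
from h import *
n=sys.argv[1]
c=cam('wrist');im,D=r.grab_frame('wrist');cv2.imwrite(f'pics/{n}.png',im[...,::-1]);np.savez(f'pics/{n}.npz',im=im,D=D,C=c[2])
P=cloud(c,D);X=P[D>0]
g=lambda cx,cy,w,lo,hi:X[(abs(X[:,0]-cx)<w)&(abs(X[:,1]-cy)<w)&(X[:,2]>lo)&(X[:,2]<hi)]
def rect(p):
    return cv2.minAreaRect(p[:,:2].astype(np.float32)) if len(p)>5 else None
print('bench z',np.median(X[(X[:,2]<10)&(X[:,2]>-10)][:,2]))
print('open top',rect(g(607,23,40,60,72)),np.median(g(607,23,40,60,72)[:,2]))
for nm,cx,cy,lo,hi in [('plug',641,300,62,80),('ngh',623,-55,94,110)]:
    p=g(cx,cy,30,lo,hi)
    if len(p)>5:print(nm,len(p),p.mean(0).round(1),cv2.minEnclosingCircle(p[:,:2].astype(np.float32)))
p=g(440,224,40,19,30);print('grip',rect(p))
E
python3 m.py w1; python3 -c "
import cv2;cv2.imwrite('pics/v2.png',cv2.imread('pics/w1.png'))"
```

```text
bench z -0.43381635196419666
open top ((606.9420166015625, 22.86117935180664), (52.35122299194336, 52.41995620727539), 87.12096405029297) 65.4287399640591
plug 498 [642.9 296.   68. ] ((642.6246337890625, 297.2856140136719), 13.755025863647461)
ngh 383 [622.6 -54.6  98.3] ((622.3038940429688, -55.00839614868164), 13.522058486938477)
grip ((440.3388366699219, 221.7313690185547), (35.77531814575195, 15.210212707519531), 30.461708068847656)
```

View pics/w1.png

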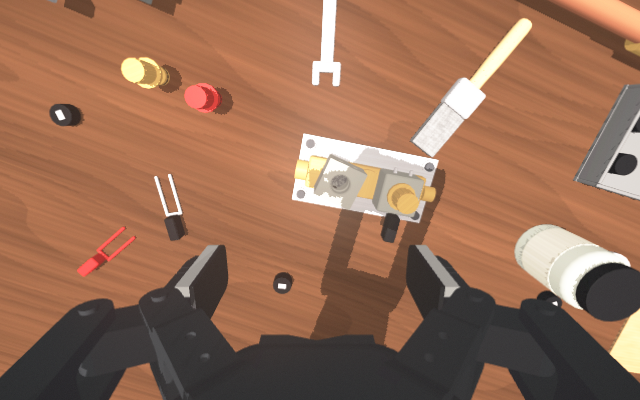

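Picture 2 is the top view. The brass plug's head is at (135,70), the black fork at (172,210), the open port at (340,183), and the housing is visibly askew. The positions agree with the fixed cameras to about 2 mm. Moving over the plug now.

>>> move_arm:
  increments:
    - {"tx": 1.89, "ty": -3.53, "tz": 3, "rx": 0, "ry": 0, "rz": 0, "gripper": 0.1}
    - {"tx": 1.89, "ty": -3.53, "tz": 3, "rx": 0, "ry": 0, "rz": 0, "gripper": 0.1}
    - {"tx": 1.89, "ty": -3.53, "tz": 3, "rx": 0, "ry": 0, "rz": 0, "gripper": 0.1}
    - {"tx": 1.89, "ty": -3.53, "tz": 3, "rx": 0, "ry": 0, "rz": 0, "gripper": 0.1}
    - {"tx": 1.89, "ty": -3.53, "tz": 3, "rx": 0, "ry": 0, "rz": 0, "gripper": 0.1}
    - {"tx": 1.89, "ty": -3.53, "tz": 3, "rx": 0, "ry": 0, "rz": 0, "gripper": 0.1}
    - {"tx": 0, "ty": 0, "tz": 0, "rx": 0, "ry": 0, "rz": 0, "gripper": 0.1}
    - {"tx": 0, "ty": 0, "tz": 0, "rx": 0, "ry": 0, "rz": 0, "gripper": 0.1}

```text
clock: 3.75
eef_pos: [642.3, 291.5, 120.3]
tcp_rot: [3.141, 0.002, 0.383]
contact_force: [1.0, -1.3, 1.0]
opening: 0.554
```

```bash
python3 m.py w2
python3 - <<'E'
from h import *
z=np.load('pics/w2.npz');c=cam('wrist');P=cloud(c,z['D']);X=P[z['D']>0]
k=(np.hypot(X[:,0]-642,X[:,1]-298)<17)&(X[:,2]>50);print(X[k][:,2].max());k&=X[:,2]>64
h=X[k];print(len(h),cv2.minEnclosingCircle(h[:,:2].astype(np.float32)),h.mean(0))
E
```

```text
bench z -0.3814312637894659
open top ((615.1158447265625, 22.98091697692871), (56.71668243408203, 37.376407623291016), 81.82463073730469) 65.38419793231584
plug 1174 [643.2 298.4  68.3] ((642.736328125, 298.19122314453125), 13.462096214294434)
grip None
220.58256143291885
6668 ((645.3467407226562, 300.3269958496094), 16.425342559814453) [650.50778931 297.78155506 181.61685706]
```

>>> move_arm:
  increments:
    - {"tx": 0.32, "ty": -0.61, "tz": 2.0, "rx": 0, "ry": 0, "rz": 0, "gripper": 0.1}
    - {"tx": 0, "ty": 0, "tz": 2.0, "rx": 0, "ry": 0, "rz": 0, "gripper": 0.1}
    - {"tx": 0, "ty": 0, "tz": 2.0, "rx": 0, "ry": 0, "rz": 0, "gripper": 0.1}
    - {"tx": 0, "ty": 0, "tz": 1.55, "rx": 0, "ry": 0, "rz": 0, "gripper": 0.1}
    - {"tx": 0, "ty": 0, "tz": 0, "rx": 0, "ry": 0, "rz": 0, "gripper": 0.1}
    - {"tx": 0, "ty": 0, "tz": 0, "rx": 0, "ry": 0, "rz": 0, "gripper": -1}
    - {"tx": 0, "ty": 0, "tz": 0, "rx": 0, "ry": 0, "rz": 0, "gripper": -1}
    - {"tx": 0, "ty": 0, "tz": 0, "rx": 0, "ry": 0, "rz": 0, "gripper": -1}
    - {"tx": 0, "ty": 0, "tz": 0, "rx": 0, "ry": 0, "rz": 0, "gripper": -1}
  squeeze: 80

```text
clock: 4.7
eef_pos: [644.3, 299.3, 47.2]
tcp_rot: [3.141, -0.002, 0.382]
contact_force: [1.0, -2.2, 4.5]
opening: 0.272
```

>>> move_arm:
  increments:
    - {"tx": 0, "ty": 0, "tz": -2, "rx": 0, "ry": 0, "rz": 0, "gripper": -1}
    - {"tx": 0, "ty": 0, "tz": -3.5, "rx": 0, "ry": 0, "rz": 0, "gripper": -1}
    - {"tx": 0, "ty": 0, "tz": -3.5, "rx": 0, "ry": 0, "rz": 0, "gripper": -1}
    - {"tx": -1.72, "ty": 3.03, "tz": 0, "rx": 0, "ry": 0, "rz": 0, "gripper": -1}
    - {"tx": -1.72, "ty": 3.03, "tz": 0, "rx": 0, "ry": 0, "rz": 0, "gripper": -1}
    - {"tx": -1.72, "ty": 3.03, "tz": 0, "rx": 0, "ry": 0, "rz": 0, "gripper": -1}
    - {"tx": -1.72, "ty": 3.03, "tz": 0, "rx": 0, "ry": 0, "rz": 0, "gripper": -1}
    - {"tx": -1.72, "ty": 3.03, "tz": 0, "rx": 0, "ry": 0, "rz": 0, "gripper": -1}
    - {"tx": -1.72, "ty": 3.03, "tz": 0, "rx": 0, "ry": 0, "rz": 0, "gripper": -1}
    - {"tx": -1.72, "ty": 3.03, "tz": 0, "rx": 0, "ry": 0, "rz": 0, "gripper": -1}
    - {"tx": -1.72, "ty": 3.03, "tz": 0, "rx": 0, "ry": 0, "rz": 0, "gripper": -1}
    - {"tx": 0, "ty": 0, "tz": 0, "rx": 0, "ry": 0, "rz": 0, "gripper": -1}

```text
clock: 5.9
eef_pos: [605.0, 19.3, 135.9]
tcp_rot: [3.141, 0.001, 0.379]
contact_force: [-0.1, 0.4, -2.0]
opening: 0.272
```

```bash
python3 m.py w3
python3 - <<'E'
from h import *
T=tool();print(T[:3,3])
import numpy as np
for n in ['wrist','side','scene']:
    if n=='wrist': z=np.load('pics/w3.npz');im,D=z['im'],z['D'];c=cam(n,T)
    else: im,D=r.grab_frame(n);c=cam(n);cv2.imwrite(f'pics/{n}3.png',im[...,::-1])
    P=cloud(c,D);hsv=cv2.cvtColor(im,cv2.COLOR_RGB2HSV)
    br=(hsv[...,0]>14)&(hsv[...,0]<32)&(hsv[...,1]>100)&(D>0)
    X=P[br];k=(np.hypot(X[:,0]-T[0,3],X[:,1]-T[1,3])<30)&(X[:,2]>72);X=X[k]
    for lo in range(75,150,6):
        q=X[(X[:,2]>=lo)&(X[:,2]<lo+6)]
        if len(q)>8: print(n,lo,len(q),q.min(0).round(1),q.max(0).round(1))
    q=proj(c,[T[:3,3]])[0];print(q)
im=cv2.imread('pics/w3.png');s=cv2.imread('pics/side3.png')[130:250,230:370]
cv2.imwrite('pics/v3.png',np.hstack([cv2.resize(im[100:400,170:470],(400,400)),cv2.resize(s,(400,400))]))
E
```

```text
bench z -0.40252815898847416
open top ((606.6868286132812, 22.712209701538086), (52.207618713378906, 52.533409118652344), 86.85411071777344) 65.49195479443273
ngh 1305 [622.7 -54.4  98.2] ((622.2748413085938, -55.08646011352539), 13.712163925170898)
grip ((440.5359802246094, 222.16156005859375), (35.65467071533203, 16.976938247680664), 31.365549087524414)
[605.5450639   21.06058973 135.96962516]
wrist 93 46 [606.8  13.3  93.2] [615.4  31.6  98.9]
wrist 99 89 [606.7  13.7  99.4] [615.3  31.8 104.9]
wrist 123 296 [603.3   9.4 123.1] [621.2  38.4 129. ]
wrist 129 548 [604.3  10.2 129. ] [621.3  38.2 135. ]
wrist 135 221 [604.   12.4 135.1] [620.5  38.2 141. ]
wrist 141 235 [604.3  12.2 141. ] [617.  34. 147.]
wrist 147 275 [604.3  12.4 147. ] [616.9  33.9 153. ]
[317.68258455 249.49088331]
side 93 10 [592.4  19.7  93. ] [601.3  31.8  98.6]
side 99 22 [592.5  15.6  99.5] [611.7  34.5 104.9]
side 105 15 [593.3  13.8 105.3] [613.   34.5 108.2]
side 123 20 [586.7  17.4 124.6] [608.7  39.3 128.8]
side 129 27 [585.9   8.6 129.2] [610.   39.1 133.2]
[292.79228928 174.03499714]
scene 93 10 [603.2  26.4  93.7] [614.9  32.3  98.7]
scene 99 22 [595.1  20.2  99.3] [616.7  34.1 105. ]
scene 105 13 [600.   16.2 105.1] [615.7  33.  107.1]
scene 111 11 [599.2  25.4 111.2] [616.4  34.4 116.4]
scene 123 24 [596.    9.2 123.7] [620.7  40.1 128.7]
scene 129 32 [596.1   6.7 129. ] [623.6  38.7 134.4]
scene 135 9 [611.4  11.2 135.3] [618.3  32.9 140.1]
scene 141 16 [610.2  18.7 141.2] [619.1  38.4 145.6]
scene 147 10 [610.9  11.5 148.1] [617.8  32.9 152.9]
[300.30528161 185.91412031]
```

View pics/v3.png

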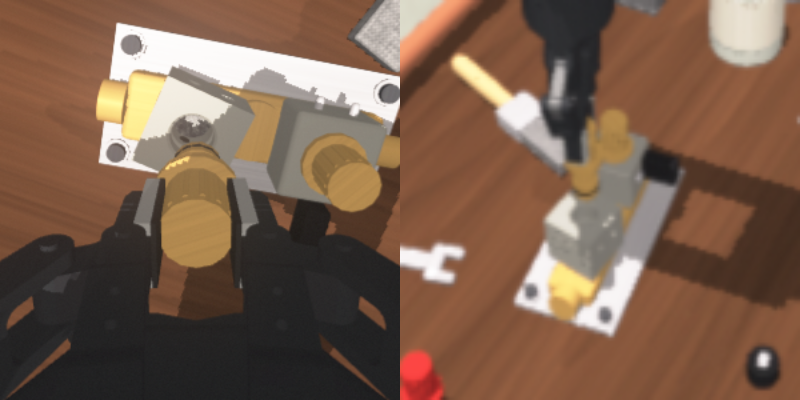

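```bash
cat > fitp.py <<'E'
import sys
from h import *
from scipy.optimize import least_squares
T=tool();n=sys.argv[1];z=np.load(f'pics/{n}.npz');D=z['D'];im=z['im'];c=cam('wrist');c=(c[0],c[1],z['C'])
P=cloud(c,D);hsv=cv2.cvtColor(im,cv2.COLOR_RGB2HSV)
br=(hsv[...,0]>14)&(hsv[...,0]<32)&(hsv[...,1]>80)&(D>0)
X=P[br];X=X[(np.hypot(X[:,0]-T[0,3],X[:,1]-T[1,3])<30)&(X[:,2]>72)]
for lo,hi,R in [(90,98,12),(98,104,12),(126,131.5,18),(138,145,13),(145,152,13),(152,157,13)]:
    q=X[(X[:,2]>lo)&(X[:,2]<hi)]
    if len(q)<10: continue
    f=least_squares(lambda p:np.hypot(q[:,0]-p[0],q[:,1]-p[1])-R,T[:2,3],loss='soft_l1')
    print(lo,hi,len(q),f.x.round(1),'rms',np.sqrt(np.mean(f.fun**2)).round(2),'rel TCP',(f.x-T[:2,3]).round(1))
print(X[:,2].max())
h,_=np.histogram(X[:,2],np.arange(84,165,3));print(h)
E
python3 fitp.py w3
```

```text
90 98 63 [602.7  18.5] rms 0.21 rel TCP [-3.5 -4.5]
98 104 89 [602.5  18.6] rms 0.27 rel TCP [-3.6 -4.5]
126 131.5 684 [600.4  17.8] rms 1.81 rel TCP [-5.7 -5.3]
138 145 287 [602.9  19. ] rms 1.32 rel TCP [-3.2 -4.1]
145 152 313 [602.8  19.1] rms 0.44 rel TCP [-3.3 -4. ]
152 157 961 [602.9  18.5] rms 4.65 rel TCP [-3.2 -4.6]
171.85940258702033
[   0    0    9   37   27   49   50    4    0    0    0    0    0   60
  283  410  103   96  137  110  133  125  147  196 2264   20]
```

```bash
sed -i "s/^T=tool();n=sys.argv\[1\];z=\(.*\);D=z\['D'\]/n=sys.argv[1];z=\1;T=z['C']@np.linalg.inv(np.array(r.camera_model('wrist')['hand_eye']));print(T[:3,3].round(1));D=z['D']/" fitp.py; python3 fitp.py w3; python3 m.py w4|grep top; python3 fitp.py w4
```

```text
[605.   19.3 135.9]
90 98 63 [602.7  18.5] rms 0.21 rel TCP [-2.4 -0.8]
98 104 89 [602.5  18.6] rms 0.27 rel TCP [-2.5 -0.7]
126 131.5 684 [600.4  17.8] rms 1.81 rel TCP [-4.7 -1.5]
138 145 287 [602.9  19. ] rms 1.32 rel TCP [-2.1 -0.3]
145 152 313 [602.8  19.1] rms 0.44 rel TCP [-2.2 -0.2]
152 157 961 [602.9  18.5] rms 4.65 rel TCP [-2.1 -0.8]
171.85940258702033
[   0    0    9   37   27   49   50    4    0    0    0    0    0   60
  283  410  103   96  137  110  133  125  147  196 2264   20]
open top ((606.8212280273438, 22.86604118347168), (52.01911163330078, 52.50634765625), 86.96965789794922) 65.47208382927026
[606.1  23.1 136. ]
90 98 64 [603.8  22.3] rms 0.21 rel TCP [-2.3 -0.7]
98 104 91 [603.7  22.4] rms 0.24 rel TCP [-2.4 -0.6]
126 131.5 679 [601.4  21.6] rms 1.79 rel TCP [-4.7 -1.5]
138 145 279 [604.   22.7] rms 1.26 rel TCP [-2.1 -0.3]
145 152 320 [603.9  22.8] rms 0.46 rel TCP [-2.2 -0.3]
152 157 802 [603.9  21.9] rms 4.38 rel TCP [-2.2 -1.2]
169.04142460623274
[   0    0    8   40   27   44   56    2    0    0    0    0    0   61
  240  451   93  104  131  116  123  124  151  186 2282   18]
```

>>> move_arm:
  increments:
    - {"tx": 0.26, "ty": 0.05, "tz": 0, "rx": 0, "ry": 0, "rz": 0, "gripper": -1}
    - {"tx": 0, "ty": 0, "tz": 1.0, "rx": 0, "ry": 0, "rz": 0, "gripper": -1}
    - {"tx": 0, "ty": 0, "tz": 0.8, "rx": 0, "ry": 0, "rz": 0, "gripper": -1}
    - {"tx": 0, "ty": 0, "tz": 0.3, "rx": 0, "ry": 0, "rz": 0, "gripper": -1}
    - {"tx": 0, "ty": 0, "tz": 0.3, "rx": 0, "ry": 0, "rz": 0, "gripper": -1}
    - {"tx": 0, "ty": 0, "tz": 0.2, "rx": 0, "ry": 0, "rz": 0, "gripper": -1}
    - {"tx": 0, "ty": 0, "tz": 0, "rx": 0, "ry": 0, "rz": 0, "gripper": -1}

```text
clock: 6.8
eef_pos: [608.5, 23.3, 109.6]
tcp_rot: [-3.141, 0.0, 0.382]
contact_force: [0.6, 0.2, -2.6]
opening: 0.275
```

>>> move_arm:
  increments:
    - {"tx": 0, "ty": 0, "tz": 0.3, "rx": 0, "ry": 0, "rz": 0, "gripper": -1}
    - {"tx": 0, "ty": 0, "tz": 0.3, "rx": 0, "ry": 0, "rz": 0, "gripper": -1}
    - {"tx": 0, "ty": 0, "tz": 0, "rx": 0, "ry": 0, "rz": 0, "gripper": -1}

```text
clock: 7.1
eef_pos: [608.4, 23.3, 103.5]
tcp_rot: [-3.141, 0.0, 0.382]
contact_force: [0.8, 0.6, -2.1]
opening: 0.28
```

>>> move_arm:
  increments:
    - {"tx": 0, "ty": 0, "tz": 0.3, "rx": 0, "ry": 0, "rz": 0, "gripper": -1}
    - {"tx": 0, "ty": 0, "tz": 0.3, "rx": 0, "ry": 0, "rz": 0, "gripper": -1}
    - {"tx": 0, "ty": 0, "tz": 0.3, "rx": 0, "ry": 0, "rz": 0, "gripper": -1}
    - {"tx": 0, "ty": 0, "tz": 0, "rx": 0, "ry": 0, "rz": 0, "gripper": -1}

```text
clock: 7.5
eef_pos: [608.4, 23.3, 94.4]
tcp_rot: [-3.141, 0.001, 0.382]
contact_force: [-0.8, 0.6, -2.3]
opening: 0.274
```

Free in the bore with almost no side force. Next is the seal zone.

>>> move_arm:
  increments:
    - {"tx": 0, "ty": 0, "tz": 0.3, "rx": 0, "ry": 0, "rz": 0, "gripper": -1}
    - {"tx": 0, "ty": 0, "tz": 0.3, "rx": 0, "ry": 0, "rz": 0, "gripper": -1}
    - {"tx": 0, "ty": 0, "tz": 0.3, "rx": 0, "ry": 0, "rz": 0, "gripper": -1}
    - {"tx": 0, "ty": 0, "tz": 0.3, "rx": 0, "ry": 0, "rz": 0, "gripper": -1}
    - {"tx": 0, "ty": 0, "tz": 0.2, "rx": 0, "ry": 0, "rz": 0, "gripper": -1}
    - {"tx": 0, "ty": 0, "tz": 0, "rx": 0, "ry": 0, "rz": 0, "gripper": -1}

```text
clock: 8.1
eef_pos: [608.7, 23.3, 80.6]
tcp_rot: [-3.142, 0.0, 0.382]
contact_force: [-0.4, 0.5, -2.1]
opening: 0.273
```

Run:
```python
from h import *
print(r.sense()['contact_force'])
im,D=r.grab_frame('side');s=im[150:250,240:360,::-1]
c=cam('wrist');w,Dw=r.grab_frame('wrist');X=cloud(c,Dw)[Dw>0];k=np.hypot(X[:,0]-607,X[:,1]-23)<10;print(np.median(X[k][:,2]),np.percentile(X[k][:,2],[5,25,75]))
cv2.imwrite('pics/v4.png',np.hstack([cv2.resize(s,(480,400),interpolation=2),cv2.resize(w[130:330,220:380,::-1],(320,400))]))
```

```text
[-0.43863343  0.45710304 -2.0986015 ]
102.1704925378055 [101.25546886 101.76957061 102.50345737]
```

View pics/v4.png

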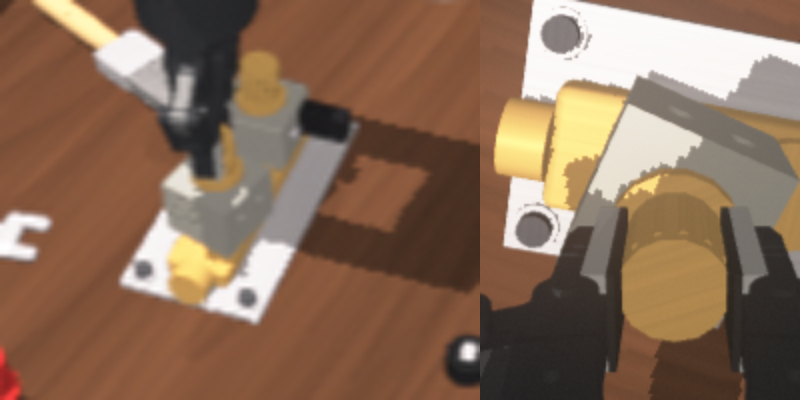

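Picture 4: the plug is in the bore with its flange just above the housing. The head top reads 102 mm, against 99 when home. Feeling down the last 3 mm or so.

>>> move_arm:
  increments:
    - {"tx": 0, "ty": 0, "tz": 0.1, "rx": 0, "ry": 0, "rz": 0, "gripper": -1}
    - {"tx": 0, "ty": 0, "tz": 0.1, "rx": 0, "ry": 0, "rz": 0, "gripper": -1}
    - {"tx": 0, "ty": 0, "tz": 0, "rx": 0, "ry": 0, "rz": 0, "gripper": -1}

```text
clock: 8.5
eef_pos: [608.8, 23.3, 79.1]
tcp_rot: [3.141, -0.0, 0.382]
contact_force: [0.2, 0.0, -1.5]
opening: 0.273
```

>>> move_arm:
  increments:
    - {"tx": 0, "ty": 0, "tz": 0.1, "rx": 0, "ry": 0, "rz": 0, "gripper": -1}
    - {"tx": 0, "ty": 0, "tz": 0, "rx": 0, "ry": 0, "rz": 0, "gripper": -1}

```text
clock: 8.7
eef_pos: [608.8, 23.3, 78.0]
tcp_rot: [3.142, -0.0, 0.382]
contact_force: [-0.0, 0.3, -0.1]
opening: 0.273
```

>>> move_arm:
  increments:
    - {"tx": 0, "ty": 0, "tz": 0.1, "rx": 0, "ry": 0, "rz": 0, "gripper": -1}
    - {"tx": 0, "ty": 0, "tz": 0, "rx": 0, "ry": 0, "rz": 0, "gripper": -1}

```text
clock: 8.9
eef_pos: [608.9, 23.3, 77.2]
tcp_rot: [3.141, -0.0, 0.382]
contact_force: [-0.2, -0.9, 3.7]
opening: 0.278
```

>>> move_arm:
  increments:
    - {"tx": 0, "ty": 0, "tz": 0.06, "rx": 0, "ry": 0, "rz": 0, "gripper": -1}
    - {"tx": 0, "ty": 0, "tz": 0, "rx": 0, "ry": 0, "rz": 0, "gripper": -1}

```text
clock: 9.1
eef_pos: [609.0, 23.3, 77.1]
tcp_rot: [3.141, -0.001, 0.382]
contact_force: [-2.4, 0.1, 9.5]
opening: 0.276
```

>>> move_arm:
  increments:
    - {"tx": 0, "ty": 0, "tz": 0.06, "rx": 0, "ry": 0, "rz": 0, "gripper": -1}
    - {"tx": 0, "ty": 0, "tz": 0, "rx": 0, "ry": 0, "rz": 0, "gripper": -1}
    - {"tx": 0, "ty": 0, "tz": 0, "rx": 0, "ry": 0, "rz": 0, "gripper": -1}

```text
clock: 9.4
eef_pos: [609.0, 23.3, 77.0]
tcp_rot: [3.141, -0.001, 0.382]
contact_force: [-3.2, -0.8, 13.7]
opening: 0.277
```

Run:
```python
from h import *
print(r.sense()['contact_force'])
c=cam('wrist');w,Dw=r.grab_frame('wrist');X=cloud(c,Dw)[Dw>0]
k=np.hypot(X[:,0]-607,X[:,1]-23)<10;print(np.median(X[k][:,2]),np.percentile(X[k][:,2],[5,25,75]))
k=np.hypot(X[:,0]-622,X[:,1]+55)<9;print('ngh',np.percentile(X[k][:,2],[5,25,50,75]))
```

```text
[-3.15181636 -0.80239335 13.6982422 ]
98.46149193393981 [97.55199044 98.10023518 98.82478066]
ngh [97.63244898 98.12089317 98.47536294 98.88544908]
```

Home: the head top matches the neighbouring plug at 98.5 mm and the force has risen to 13.7 N. Releasing and going for the fork.

>>> move_arm:
  increments:
    - {"tx": 0, "ty": 0, "tz": -0.15, "rx": 0, "ry": 0, "rz": 0, "gripper": -1}
    - {"tx": 0, "ty": 0, "tz": 0, "rx": 0, "ry": 0, "rz": 0, "gripper": 0.1}
    - {"tx": 0, "ty": 0, "tz": 0, "rx": 0, "ry": 0, "rz": 0, "gripper": 0.1}
    - {"tx": 0, "ty": 0, "tz": 0, "rx": 0, "ry": 0, "rz": 0, "gripper": 0.1}
    - {"tx": 0, "ty": 0, "tz": -2.5, "rx": 0, "ry": 0, "rz": 0, "gripper": 0.1}
    - {"tx": 0, "ty": 0, "tz": -2.5, "rx": 0, "ry": 0, "rz": 0, "gripper": 0.1}
    - {"tx": 0, "ty": 0, "tz": -2.5, "rx": 0, "ry": 0, "rz": 0, "gripper": 0.1}

```text
clock: 10.15
eef_pos: [608.4, 23.3, 152.6]
tcp_rot: [-3.141, 0.001, 0.382]
contact_force: [0.1, 0.1, -1.0]
opening: 0.555
```

>>> move_arm:
  increments:
    - {"tx": -1.2, "ty": -3.53, "tz": 0, "rx": 0, "ry": 0, "rz": 0, "gripper": 0.1}
    - {"tx": -1.2, "ty": -3.53, "tz": 0, "rx": 0, "ry": 0, "rz": 0, "gripper": 0.1}
    - {"tx": -1.2, "ty": -3.53, "tz": 0, "rx": 0, "ry": 0, "rz": 0, "gripper": 0.1}
    - {"tx": -1.2, "ty": -3.53, "tz": 1.5, "rx": 0, "ry": 0, "rz": 0, "gripper": 0.1}
    - {"tx": -1.2, "ty": -3.53, "tz": 2, "rx": 0, "ry": 0, "rz": 0, "gripper": 0.1}
    - {"tx": -1.2, "ty": -3.53, "tz": 2, "rx": 0, "ry": 0, "rz": 0, "gripper": 0.1}
    - {"tx": -1.2, "ty": -3.53, "tz": 2, "rx": 0, "ry": 0, "rz": 0, "gripper": 0.1}
    - {"tx": 0, "ty": 0, "tz": 0, "rx": 0, "ry": 0, "rz": -4.75, "gripper": 0.1}
    - {"tx": 0, "ty": 0, "tz": 0, "rx": 0, "ry": 0, "rz": -4.75, "gripper": 0.1}
    - {"tx": 0, "ty": 0, "tz": 0, "rx": 0, "ry": 0, "rz": 0, "gripper": 0.1}
    - {"tx": 0, "ty": 0, "tz": 0, "rx": 0, "ry": 0, "rz": 0, "gripper": 0.1}

```text
clock: 11.25
eef_pos: [438.8, 221.3, 77.2]
tcp_rot: [3.142, -0.0, 0.545]
contact_force: [0.7, -0.2, 0.1]
opening: 0.552
```

```bash
cat > fk.py <<'E'
import sys
from h import *
n=sys.argv[1];T=tool();c=cam('wrist',T);im,D=r.grab_frame('wrist');np.savez(f'pics/{n}.npz',im=im,D=D,C=c[2]);cv2.imwrite(f'pics/{n}.png',im[...,::-1])
print(r.sense()['eef_pos'].round(1),r.sense()['tcp_rot'].round(3))
X=cloud(c,D)[D>0]
p=X[(np.hypot(X[:,0]-440,X[:,1]-222)<30)&(X[:,2]>17)&(X[:,2]<27)]
R=cv2.minAreaRect(p[:,:2].astype(np.float32));print(R,np.median(p[:,2]))
d=np.array([np.cos(.54),np.sin(.54)]);q=X[:,:2]-np.array(R[0]);a=q@d;b=q@np.array([-d[1],d[0]])
k=(a>26)&(a<82)&(abs(b)<16)&(X[:,2]>2.2)&(X[:,2]<9);print(k.sum(),a[k].max(),cv2.minAreaRect(X[k][:,:2].astype(np.float32)))
E
python3 fk.py f1
python3 - <<'E'
import cv2;a=cv2.imread('pics/f1.png');cv2.imwrite('pics/v5.png',a)
E
```

```text
[438.8 221.2  77.3] [ 3.142 -0.     0.545]
((439.86236572265625, 222.29412841796875), (35.448768615722656, 15.641870498657227), 31.127058029174805) 22.290776798777017
1075 79.88132038161113 ((485.402587890625, 249.26292419433594), (53.84869384765625, 25.696882247924805), 31.29118537902832)
```

View pics/f1.png

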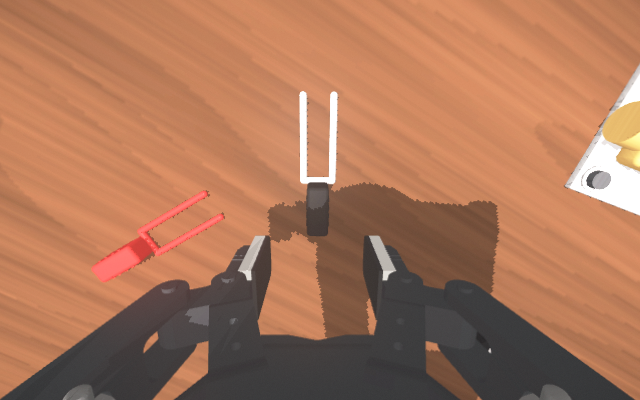

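Picture 5: the black fork is straight between the jaws, bow at (318,180) and tips at (304,93) and (333,93). Its tips are 79.9 mm from the grip centre, against 80 expected, so it is the larger fork. Grasping.

>>> move_arm:
  increments:
    - {"tx": 0, "ty": 0, "tz": 2.5, "rx": 0, "ry": 0, "rz": 0, "gripper": 0.1}
    - {"tx": 0, "ty": 0, "tz": 2.5, "rx": 0, "ry": 0, "rz": 0, "gripper": 0.1}
    - {"tx": 0, "ty": 0, "tz": 1.7, "rx": 0, "ry": 0, "rz": 0, "gripper": 0.1}
    - {"tx": 0, "ty": 0, "tz": 0.67, "rx": 0, "ry": 0, "rz": 0, "gripper": 0.1}
    - {"tx": 0, "ty": 0, "tz": 0, "rx": 0, "ry": 0, "rz": 0, "gripper": 0.1}
    - {"tx": 0, "ty": 0, "tz": 0, "rx": 0, "ry": 0, "rz": 0, "gripper": -1}
    - {"tx": 0, "ty": 0, "tz": 0, "rx": 0, "ry": 0, "rz": 0, "gripper": -1}
    - {"tx": 0, "ty": 0, "tz": 0, "rx": 0, "ry": 0, "rz": 0, "gripper": -1}
    - {"tx": 0, "ty": 0, "tz": 0, "rx": 0, "ry": 0, "rz": 0, "gripper": -1}
    - {"tx": 0, "ty": 0, "tz": 0, "rx": 0, "ry": 0, "rz": 0, "gripper": -1}
  squeeze: 60

```text
clock: 12.3
eef_pos: [439.4, 221.6, 4.6]
tcp_rot: [3.141, -0.002, 0.548]
contact_force: [0.0, -0.8, 6.5]
opening: 0.161
```

>>> move_arm:
  increments:
    - {"tx": 0, "ty": 0, "tz": -1, "rx": 0, "ry": 0, "rz": 0, "gripper": -1}
    - {"tx": 0, "ty": 0, "tz": -3.5, "rx": 0, "ry": 0, "rz": 0, "gripper": -1}
    - {"tx": 0, "ty": 0, "tz": -3.5, "rx": 0, "ry": 0, "rz": 0, "gripper": -1}
    - {"tx": -0.94, "ty": 3.19, "tz": 0, "rx": 0, "ry": 0, "rz": 0, "gripper": -1}
    - {"tx": -0.94, "ty": 3.19, "tz": 0, "rx": 0, "ry": 0, "rz": 0, "gripper": -1}
    - {"tx": -0.94, "ty": 3.19, "tz": 0, "rx": 0, "ry": 0, "rz": 0, "gripper": -1}
    - {"tx": -0.94, "ty": 3.19, "tz": 0, "rx": 0, "ry": 0, "rz": 0, "gripper": -1}
    - {"tx": -0.94, "ty": 3.19, "tz": 0, "rx": 0, "ry": 0, "rz": 0, "gripper": -1}
    - {"tx": -0.94, "ty": 3.19, "tz": 0, "rx": 0, "ry": 0, "rz": 0, "gripper": -1}

```text
clock: 13.2
eef_pos: [490.5, 27.3, 84.5]
tcp_rot: [3.141, -0.001, 0.548]
contact_force: [0.6, -0.1, -1.4]
opening: 0.159
```

>>> move_arm:
  increments:
    - {"tx": 0, "ty": 0, "tz": 0, "rx": 0, "ry": 0, "rz": 6.88, "gripper": -1}
    - {"tx": 0, "ty": 0, "tz": 0, "rx": 0, "ry": 0, "rz": 6.88, "gripper": -1}
    - {"tx": 0, "ty": 0, "tz": 0, "rx": 0, "ry": 0, "rz": 6.88, "gripper": -1}
    - {"tx": 0, "ty": 0, "tz": 0, "rx": 0, "ry": 0, "rz": 6.88, "gripper": -1}
    - {"tx": 0, "ty": 0, "tz": 0, "rx": 0, "ry": 0, "rz": 6.88, "gripper": -1}
    - {"tx": 0, "ty": 0, "tz": 0, "rx": 0, "ry": 0, "rz": 0, "gripper": -1}
    - {"tx": 0, "ty": 0, "tz": 0, "rx": 0, "ry": 0, "rz": 0, "gripper": -1}

```text
clock: 13.9
eef_pos: [490.2, 28.6, 84.1]
tcp_rot: [-3.142, -0.001, -0.049]
contact_force: [0.2, 1.1, -0.7]
opening: 0.159
```

```bash
cat > fh.py <<'E'
import sys
from h import *
n=sys.argv[1];T=tool();c=cam('wrist',T);im,D=r.grab_frame('wrist');np.savez(f'pics/{n}.npz',im=im,D=D,C=c[2]);cv2.imwrite(f'pics/{n}.png',im[...,::-1])
s=r.sense();print(s['eef_pos'].round(1),s['tcp_rot'].round(3),s['contact_force'].round(1))
P=cloud(c,D);X=P[D>0]
L=(X-T[:3,3])@T[:3,:3]   # tool coords
k=(L[:,0]>20)&(L[:,0]<90)&(abs(L[:,1])<20)&(L[:,2]>-15)&(L[:,2]<18);k&=np.hypot(X[:,0]-606.8,X[:,1]-22.9)>28
q=L[k]
for lo in range(20,90,8):
    a=q[(q[:,0]>=lo)&(q[:,0]<lo+8)]
    for sgn in (-1,1):
        b=a[a[:,1]*sgn>3]
        if len(b)>4: print(lo,sgn,len(b),'y',np.percentile(b[:,1],[3,97]).round(1),'ztop',np.percentile(b[:,2],8).round(1))
print('tipmax',np.percentile(q[:,0],99.5))
p=X[(np.hypot(X[:,0]-606.8,X[:,1]-22.9)<38)&(X[:,2]>60)&(X[:,2]<69)];print('house',cv2.minAreaRect(p[:,:2].astype(np.float32)))
p=X[(np.hypot(X[:,0]-606.8,X[:,1]-22.9)<12)&(X[:,2]>92)];print('plugtop',np.median(p[:,2]) if len(p) else None)
E
python3 fh.py g1
```

```text
[490.2  28.6  83.9] [-3.142 -0.    -0.05 ] [ 0.1 -0.4 -0.3]
20 -1 197 y [-13.1  -3.6] ztop -0.2
20 1 185 y [ 3.9 12.3] ztop -0.3
28 -1 157 y [-12.9  -8.5] ztop -0.4
28 1 163 y [ 7.8 12.6] ztop -0.5
36 -1 163 y [-12.7  -8.3] ztop -0.4
36 1 163 y [ 8.1 12.5] ztop -0.3
44 -1 179 y [-13.   -8.2] ztop -0.5
44 1 179 y [ 8.  12.8] ztop -0.3
52 -1 187 y [-12.8  -8.1] ztop -0.4
52 1 178 y [ 8.2 12.5] ztop -0.4
60 -1 191 y [-12.6  -8. ] ztop -0.6
60 1 192 y [ 8.2 12.8] ztop -0.5
68 -1 202 y [-12.8  -8.3] ztop -0.5
68 1 209 y [ 8.1 12.6] ztop -0.4
76 -1 101 y [-12.7  -8.2] ztop -0.5
76 1 97 y [ 8.4 12.9] ztop -0.4
tipmax 79.68943575478228
house ((594.5660400390625, 23.348127365112305), (52.26804733276367, 28.188220977783203), 86.9792251586914)
plugtop 99.9640135710187
```

View pics/g1.png

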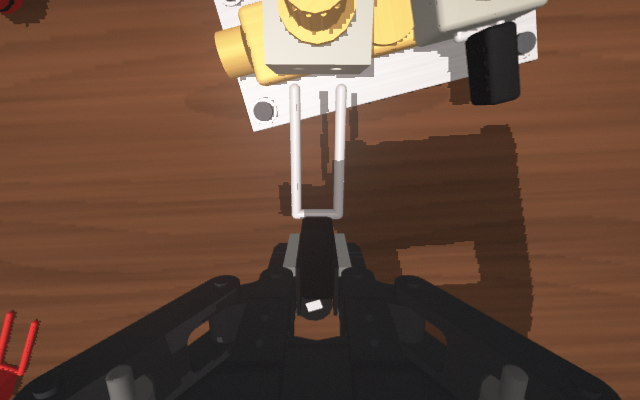

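Picture 6: the fork is held straight. The two holes show in the front face at about (302,68) and (337,68). I'll compare them with the prediction and work out the aligning move.

Run:
```python
from h import *
z=np.load('pics/g1.npz');c=cam('wrist');c=(c[0],c[1],z['C']);im=z['im']
for ps in (-.05,-.1,0):
    d=np.array([np.cos(ps),np.sin(ps),0]);l=np.array([-d[1],d[0],0])
    print(ps,proj(c,[np.array([606.8,22.9,50])-26*d+s*10.5*l for s in (1,-1)]).round(1).tolist())
a=cv2.resize(im[50:100,260:380,::-1],None,fx=6.5,fy=6.5,interpolation=cv2.INTER_CUBIC);cv2.imwrite('pics/v7.png',a)
```

```text
-0.05 [[297.5, 67.9], [336.4, 67.9]]
-0.1 [[295.1, 66.8], [333.9, 68.9]]
0 [[299.9, 68.9], [338.8, 66.8]]
```

View pics/v7.png

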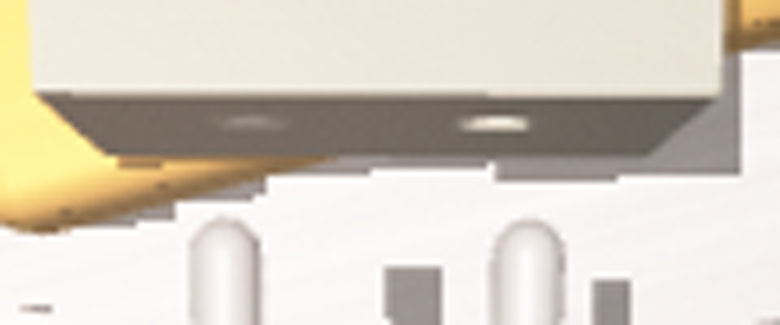

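Picture 7: the holes at full-frame (298.5,69) and (336.2,69) match the prediction to within 1 px. The fork is in line, so I lower it to the holes' level.

>>> move_arm:
  increments:
    - {"tx": 0, "ty": 0, "tz": 1.6, "rx": 0, "ry": 0, "rz": 0, "gripper": -1}
    - {"tx": 0, "ty": 0, "tz": 1.58, "rx": 0, "ry": 0, "rz": 0, "gripper": -1}
    - {"tx": 0, "ty": 0, "tz": 0, "rx": 0, "ry": 0, "rz": 0, "gripper": -1}
    - {"tx": 0, "ty": 0, "tz": 0, "rx": 0, "ry": 0, "rz": 0, "gripper": -1}

```text
clock: 14.35
eef_pos: [490.0, 28.6, 51.8]
tcp_rot: [3.142, 0.001, -0.051]
contact_force: [0.4, 0.7, 0.5]
opening: 0.159
```

```bash
python3 fh.py g2|egrep '^\[|tip|house|60|68'; python3 -c "
from h import *;s=r.sense();print(s['eef_pos'],s['tcp_rot'],s['contact_force'])"
```

```text
[490.4  28.6  52.2] [-3.142 -0.    -0.052] [-0.5 -0.5 -1. ]
60 -1 189 y [-12.6  -8. ] ztop -0.5
60 1 190 y [ 8.2 12.9] ztop -0.5
68 -1 202 y [-12.8  -8.2] ztop -0.5
68 1 209 y [ 8.1 12.6] ztop -0.5
tipmax 79.67377018136203
house ((589.4124755859375, 23.45023536682129), (52.260902404785156, 18.24842643737793), 86.78389739990234)
[490.37757405  28.58617526  52.16635103] [-3.14155896e+00 -1.88639132e-04 -5.17559949e-02] [-0.54978992 -0.52451962 -1.02838878]
```

>>> move_arm:
  increments:
    - {"tx": 0.3, "ty": 0, "tz": 0, "rx": 0, "ry": 0, "rz": 0, "gripper": -1}
    - {"tx": 0.3, "ty": 0, "tz": 0, "rx": 0, "ry": 0, "rz": 0, "gripper": -1}
    - {"tx": 0.2, "ty": 0, "tz": 0, "rx": 0, "ry": 0, "rz": 0, "gripper": -1}
    - {"tx": 0, "ty": 0, "tz": 0, "rx": 0, "ry": 0, "rz": 0, "gripper": -1}

```text
clock: 14.8
eef_pos: [498.8, 28.1, 52.0]
tcp_rot: [-3.142, -0.001, -0.053]
contact_force: [0.6, 0.3, -0.2]
opening: 0.157
```

>>> move_arm:
  increments:
    - {"tx": 0.15, "ty": 0, "tz": 0, "rx": 0, "ry": 0, "rz": 0, "gripper": -1}
    - {"tx": 0.1, "ty": 0, "tz": 0, "rx": 0, "ry": 0, "rz": 0, "gripper": -1}
    - {"tx": 0, "ty": 0, "tz": 0, "rx": 0, "ry": 0, "rz": 0, "gripper": -1}

```text
clock: 15.1
eef_pos: [500.8, 28.0, 51.7]
tcp_rot: [-3.142, -0.0, -0.053]
contact_force: [0.4, 0.5, 0.5]
opening: 0.16
```

>>> move_arm:
  increments:
    - {"tx": 0.1, "ty": 0, "tz": 0, "rx": 0, "ry": 0, "rz": 0, "gripper": -1}
    - {"tx": 0.1, "ty": 0, "tz": 0, "rx": 0, "ry": 0, "rz": 0, "gripper": -1}
    - {"tx": 0, "ty": 0, "tz": 0, "rx": 0, "ry": 0, "rz": 0, "gripper": -1}

```text
clock: 15.4
eef_pos: [502.8, 27.9, 51.7]
tcp_rot: [-3.142, -0.0, -0.053]
contact_force: [-0.1, -0.0, -0.9]
opening: 0.158
```

Tips are about 3 mm inside with no force: both have caught. Advancing while watching the force.

>>> move_arm:
  increments:
    - {"tx": 0.2, "ty": 0, "tz": 0, "rx": 0, "ry": 0, "rz": 0, "gripper": -1}
    - {"tx": 0.2, "ty": 0, "tz": 0, "rx": 0, "ry": 0, "rz": 0, "gripper": -1}
    - {"tx": 0.2, "ty": 0, "tz": 0, "rx": 0, "ry": 0, "rz": 0, "gripper": -1}
    - {"tx": 0, "ty": 0, "tz": 0, "rx": 0, "ry": 0, "rz": 0, "gripper": -1}

```text
clock: 15.8
eef_pos: [509.1, 27.6, 51.7]
tcp_rot: [-3.142, -0.0, -0.053]
contact_force: [0.2, 0.5, 0.2]
opening: 0.159
```

>>> move_arm:
  increments:
    - {"tx": 0.15, "ty": 0, "tz": 0, "rx": 0, "ry": 0, "rz": 0, "gripper": -1}
    - {"tx": 0.15, "ty": 0, "tz": 0, "rx": 0, "ry": 0, "rz": 0, "gripper": -1}
    - {"tx": 0, "ty": 0, "tz": 0, "rx": 0, "ry": 0, "rz": 0, "gripper": -1}

```text
clock: 16.1
eef_pos: [511.8, 27.4, 51.7]
tcp_rot: [-3.142, -0.0, -0.053]
contact_force: [-0.4, -0.3, -0.6]
opening: 0.155
```

>>> move_arm:
  increments:
    - {"tx": 0.2, "ty": 0, "tz": 0, "rx": 0, "ry": 0, "rz": 0, "gripper": -1}
    - {"tx": 0.2, "ty": 0, "tz": 0, "rx": 0, "ry": 0, "rz": 0, "gripper": -1}
    - {"tx": 0, "ty": 0, "tz": 0, "rx": 0, "ry": 0, "rz": 0, "gripper": -1}

```text
clock: 16.4
eef_pos: [515.9, 27.2, 51.7]
tcp_rot: [-3.142, -0.0, -0.053]
contact_force: [0.6, -0.4, -1.9]
opening: 0.161
```

>>> move_arm:
  increments:
    - {"tx": 0.2, "ty": 0, "tz": 0, "rx": 0, "ry": 0, "rz": 0, "gripper": -1}
    - {"tx": 0.2, "ty": 0, "tz": 0, "rx": 0, "ry": 0, "rz": 0, "gripper": -1}
    - {"tx": 0, "ty": 0, "tz": 0, "rx": 0, "ry": 0, "rz": 0, "gripper": -1}

```text
clock: 16.7
eef_pos: [519.9, 27.0, 51.7]
tcp_rot: [-3.142, -0.0, -0.053]
contact_force: [0.5, -0.8, -1.9]
opening: 0.163
```

>>> move_arm:
  increments:
    - {"tx": 0.2, "ty": 0, "tz": 0, "rx": 0, "ry": 0, "rz": 0, "gripper": -1}
    - {"tx": 0.2, "ty": 0, "tz": 0, "rx": 0, "ry": 0, "rz": 0, "gripper": -1}
    - {"tx": 0, "ty": 0, "tz": 0, "rx": 0, "ry": 0, "rz": 0, "gripper": -1}

```text
clock: 17.0
eef_pos: [523.8, 26.8, 51.7]
tcp_rot: [3.142, -0.0, -0.053]
contact_force: [-0.3, -0.7, -0.8]
opening: 0.159
```

>>> move_arm:
  increments:
    - {"tx": 0.2, "ty": 0, "tz": 0, "rx": 0, "ry": 0, "rz": 0, "gripper": -1}
    - {"tx": 0.2, "ty": 0, "tz": 0, "rx": 0, "ry": 0, "rz": 0, "gripper": -1}
    - {"tx": 0, "ty": 0, "tz": 0, "rx": 0, "ry": 0, "rz": 0, "gripper": -1}

```text
clock: 17.3
eef_pos: [528.0, 26.5, 51.8]
tcp_rot: [-3.142, -0.0, -0.053]
contact_force: [-0.5, -0.3, -0.6]
opening: 0.158
```

```bash
python3 fh.py g3
python3 - <<'E'
from h import *
im=cv2.imread('pics/g3.png')[20:260,220:460];s,_=r.grab_frame('side')
cv2.imwrite('pics/v8.png',np.hstack([cv2.resize(im,(400,400)),cv2.resize(s[150:250,240:340,::-1],(400,400),interpolation=2)]))
E
```

```text
[528.   26.6  51.8] [-3.142e+00 -1.000e-03 -5.300e-02] [-0.3  0.  -1.2]
20 -1 199 y [-13.1  -3.7] ztop -0.2
20 1 186 y [ 3.9 12.3] ztop -0.4
28 -1 157 y [-12.9  -8.5] ztop -0.3
28 1 159 y [ 7.8 12.6] ztop -0.3
36 -1 166 y [-12.7  -8.3] ztop -0.3
36 1 160 y [ 8.1 12.4] ztop -0.4
44 -1 156 y [-13.   -8.2] ztop -0.3
44 1 160 y [ 8.  12.8] ztop -0.5
52 -1 126 y [-19.9 -12.9] ztop -14.6
52 1 165 y [12.  19.9] ztop -14.6
tipmax 58.07908542392694
house ((606.9956665039062, 22.680023193359375), (52.380558013916016, 52.36881637573242), 86.98138427734375)
plugtop 99.6660878988611
```

View pics/v8.png

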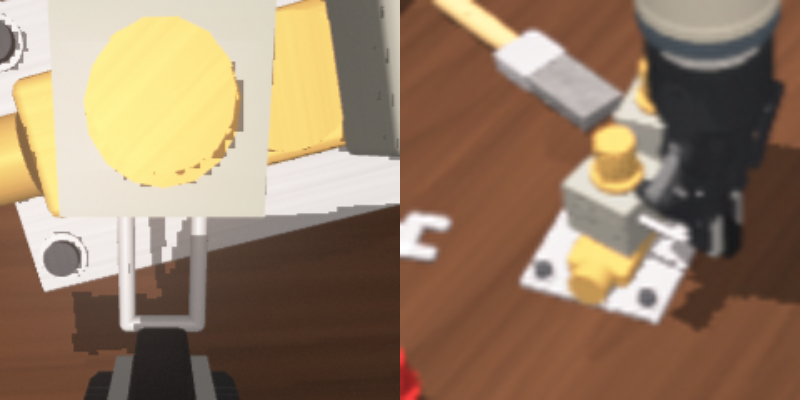

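Picture 8: both legs are in the housing, which is unmoved, and the plug is seated. Continuing.

>>> move_arm:
  increments:
    - {"tx": 0.2, "ty": 0, "tz": 0, "rx": 0, "ry": 0, "rz": 0, "gripper": -1}
    - {"tx": 0.2, "ty": 0, "tz": 0, "rx": 0, "ry": 0, "rz": 0, "gripper": -1}
    - {"tx": 0.2, "ty": 0, "tz": 0, "rx": 0, "ry": 0, "rz": 0, "gripper": -1}
    - {"tx": 0, "ty": 0, "tz": 0, "rx": 0, "ry": 0, "rz": 0, "gripper": -1}

```text
clock: 17.8
eef_pos: [534.2, 26.2, 51.7]
tcp_rot: [-3.142, -0.001, -0.053]
contact_force: [-0.4, -1.2, -1.6]
opening: 0.161
```

>>> move_arm:
  increments:
    - {"tx": 0.2, "ty": 0, "tz": 0, "rx": 0, "ry": 0, "rz": 0, "gripper": -1}
    - {"tx": 0.2, "ty": 0, "tz": 0, "rx": 0, "ry": 0, "rz": 0, "gripper": -1}
    - {"tx": 0.2, "ty": 0, "tz": 0, "rx": 0, "ry": 0, "rz": 0, "gripper": -1}
    - {"tx": 0, "ty": 0, "tz": 0, "rx": 0, "ry": 0, "rz": 0, "gripper": -1}

```text
clock: 18.2
eef_pos: [540.2, 26.0, 51.8]
tcp_rot: [-3.142, -0.001, -0.053]
contact_force: [-0.8, -0.2, -1.5]
opening: 0.162
```

>>> move_arm:
  increments:
    - {"tx": 0.2, "ty": 0, "tz": 0, "rx": 0, "ry": 0, "rz": 0, "gripper": -1}
    - {"tx": 0.2, "ty": 0, "tz": 0, "rx": 0, "ry": 0, "rz": 0, "gripper": -1}
    - {"tx": 0.2, "ty": 0, "tz": 0, "rx": 0, "ry": 0, "rz": 0, "gripper": -1}
    - {"tx": 0, "ty": 0, "tz": 0, "rx": 0, "ry": 0, "rz": 0, "gripper": -1}

```text
clock: 18.6
eef_pos: [546.2, 25.6, 51.8]
tcp_rot: [-3.142, -0.001, -0.053]
contact_force: [-0.3, 1.3, -1.7]
opening: 0.162
```

>>> move_arm:
  increments:
    - {"tx": 0.2, "ty": 0, "tz": 0, "rx": 0, "ry": 0, "rz": 0, "gripper": -1}
    - {"tx": 0.2, "ty": 0, "tz": 0, "rx": 0, "ry": 0, "rz": 0, "gripper": -1}
    - {"tx": 0.2, "ty": 0, "tz": 0, "rx": 0, "ry": 0, "rz": 0, "gripper": -1}
    - {"tx": 0, "ty": 0, "tz": 0, "rx": 0, "ry": 0, "rz": 0, "gripper": -1}

```text
clock: 19.0
eef_pos: [552.3, 25.3, 51.8]
tcp_rot: [-3.142, -0.001, -0.053]
contact_force: [-0.4, -1.0, -2.3]
opening: 0.161
```

>>> move_arm:
  increments:
    - {"tx": 0.15, "ty": 0, "tz": 0, "rx": 0, "ry": 0, "rz": 0, "gripper": -1}
    - {"tx": 0.15, "ty": 0, "tz": 0, "rx": 0, "ry": 0, "rz": 0, "gripper": -1}
    - {"tx": 0.1, "ty": 0, "tz": 0, "rx": 0, "ry": 0, "rz": 0, "gripper": -1}
    - {"tx": 0, "ty": 0, "tz": 0, "rx": 0, "ry": 0, "rz": 0, "gripper": -1}

```text
clock: 19.4
eef_pos: [555.8, 25.1, 51.7]
tcp_rot: [-3.142, -0.0, -0.053]
contact_force: [-0.9, -0.1, -2.0]
opening: 0.155
```

>>> move_arm:
  increments:
    - {"tx": 0.1, "ty": 0, "tz": 0, "rx": 0, "ry": 0, "rz": 0, "gripper": -1}
    - {"tx": 0, "ty": 0, "tz": 0, "rx": 0, "ry": 0, "rz": 0, "gripper": -1}

```text
clock: 19.6
eef_pos: [556.7, 25.0, 51.7]
tcp_rot: [-3.142, -0.0, -0.053]
contact_force: [-0.1, -0.1, -2.2]
opening: 0.158
```

>>> move_arm:
  increments:
    - {"tx": 0.08, "ty": 0, "tz": 0, "rx": 0, "ry": 0, "rz": 0, "gripper": -1}
    - {"tx": 0, "ty": 0, "tz": 0, "rx": 0, "ry": 0, "rz": 0, "gripper": -1}

```text
clock: 19.8
eef_pos: [557.5, 25.0, 51.7]
tcp_rot: [-3.142, -0.0, -0.053]
contact_force: [-0.9, -0.1, -1.4]
opening: 0.162
```

>>> move_arm:
  increments:
    - {"tx": 0.08, "ty": 0, "tz": 0, "rx": 0, "ry": 0, "rz": 0, "gripper": -1}
    - {"tx": 0, "ty": 0, "tz": 0, "rx": 0, "ry": 0, "rz": 0, "gripper": -1}

```text
clock: 20.0
eef_pos: [558.3, 25.0, 51.7]
tcp_rot: [-3.142, -0.0, -0.053]
contact_force: [-0.6, 0.3, -1.6]
opening: 0.156
```

>>> move_arm:
  increments:
    - {"tx": 0.06, "ty": 0, "tz": 0, "rx": 0, "ry": 0, "rz": 0, "gripper": -1}
    - {"tx": 0, "ty": 0, "tz": 0, "rx": 0, "ry": 0, "rz": 0, "gripper": -1}

```text
clock: 20.2
eef_pos: [558.8, 24.9, 51.7]
tcp_rot: [3.142, -0.0, -0.053]
contact_force: [-1.5, -0.7, -1.6]
opening: 0.155
```

```bash
python3 fh.py g4
python3 - <<'E'
from h import *
im=cv2.imread('pics/g4.png')[100:300,220:420];s,_=r.grab_frame('scene')
cv2.imwrite('pics/v9.png',np.hstack([cv2.resize(im,(400,400)),cv2.resize(s[160:260,240:340,::-1],(400,400),interpolation=2)]))
E
```

```text
[558.8  24.9  51.7] [-3.142 -0.    -0.053] [-2.1 -0.3 -1.8]
20 -1 109 y [-19.9 -12.3] ztop -14.6
20 1 138 y [11.2 19.6] ztop -14.5
68 -1 175 y [-19.9  -8.8] ztop -14.5
68 1 210 y [ 8.8 19.8] ztop -14.5
76 -1 99 y [-12.7  -8.2] ztop -0.0
76 1 96 y [ 8.4 13. ] ztop 0.0
tipmax 80.11997336851822
house ((600.85205078125, 23.08610725402832), (52.508731842041016, 63.21348571777344), 87.01406860351562)
plugtop 99.4898408454357
```

View pics/v9.png

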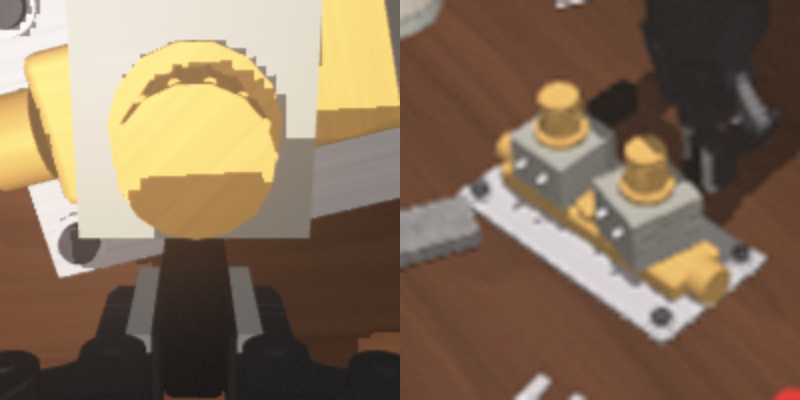

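Picture 9: both tips show out of the back at (600,215) and (618,233), and the plug looks the same as its neighbour. The force is just beginning, so I'm feeling for the stop.

>>> move_arm:
  increments:
    - {"tx": 0.05, "ty": 0, "tz": 0, "rx": 0, "ry": 0, "rz": 0, "gripper": -1}
    - {"tx": 0, "ty": 0, "tz": 0, "rx": 0, "ry": 0, "rz": 0, "gripper": -1}

```text
clock: 20.5
eef_pos: [559.3, 24.9, 51.7]
tcp_rot: [-3.142, 0.0, -0.053]
contact_force: [-0.3, 0.2, -1.3]
opening: 0.158
```

>>> move_arm:
  increments:
    - {"tx": 0.04, "ty": 0, "tz": 0, "rx": 0, "ry": 0, "rz": 0, "gripper": -1}
    - {"tx": 0, "ty": 0, "tz": 0, "rx": 0, "ry": 0, "rz": 0, "gripper": -1}

```text
clock: 20.7
eef_pos: [559.7, 24.9, 51.7]
tcp_rot: [-3.142, -0.0, -0.053]
contact_force: [-1.2, -0.5, -1.5]
opening: 0.161
```

>>> move_arm:
  increments:
    - {"tx": 0.05, "ty": 0, "tz": 0, "rx": 0, "ry": 0, "rz": 0, "gripper": -1}
    - {"tx": 0, "ty": 0, "tz": 0, "rx": 0, "ry": 0, "rz": 0, "gripper": -1}

```text
clock: 20.9
eef_pos: [559.8, 24.9, 51.6]
tcp_rot: [3.142, 0.001, -0.053]
contact_force: [-3.7, 0.1, -0.1]
opening: 0.16
```

>>> move_arm:
  increments:
    - {"tx": 0.05, "ty": 0, "tz": 0, "rx": 0, "ry": 0, "rz": 0, "gripper": -1}
    - {"tx": 0, "ty": 0, "tz": 0, "rx": 0, "ry": 0, "rz": 0, "gripper": -1}

```text
clock: 21.1
eef_pos: [559.9, 24.9, 51.6]
tcp_rot: [3.142, 0.002, -0.053]
contact_force: [-5.5, 0.6, 0.4]
opening: 0.159
```

The stop is reached: position held and force climbing. One more small push, then unload and release.

>>> move_arm:
  increments:
    - {"tx": 0.05, "ty": 0, "tz": 0, "rx": 0, "ry": 0, "rz": 0, "gripper": -1}
    - {"tx": 0, "ty": 0, "tz": 0, "rx": 0, "ry": 0, "rz": 0, "gripper": -1}

```text
clock: 21.3
eef_pos: [559.9, 24.8, 51.6]
tcp_rot: [3.141, 0.002, -0.053]
contact_force: [-7.5, 1.2, 1.3]
opening: 0.157
```

>>> move_arm:
  increments:
    - {"tx": -0.08, "ty": 0, "tz": 0, "rx": 0, "ry": 0, "rz": 0, "gripper": -1}
    - {"tx": 0, "ty": 0, "tz": 0, "rx": 0, "ry": 0, "rz": 0, "gripper": -0.2}
    - {"tx": 0, "ty": 0, "tz": 0, "rx": 0, "ry": 0, "rz": 0, "gripper": -0.2}
    - {"tx": 0, "ty": 0, "tz": 0, "rx": 0, "ry": 0, "rz": 0, "gripper": -0.2}
    - {"tx": 0, "ty": 0, "tz": -1, "rx": 0, "ry": 0, "rz": 0, "gripper": -0.2}
    - {"tx": 0, "ty": 0, "tz": -3, "rx": 0, "ry": 0, "rz": 0, "gripper": -0.2}
    - {"tx": 0, "ty": 0, "tz": -4, "rx": 0, "ry": 0, "rz": 0, "gripper": -0.2}
    - {"tx": -2, "ty": 0, "tz": -4, "rx": 0, "ry": 0, "rz": 0, "gripper": -0.2}
    - {"tx": -4, "ty": 0, "tz": -4, "rx": 0, "ry": 0, "rz": 0, "gripper": -0.2}
    - {"tx": -4, "ty": 0, "tz": 0, "rx": 0, "ry": 0, "rz": 0, "gripper": -0.2}
    - {"tx": 0, "ty": 0, "tz": 0, "rx": 0, "ry": 0, "rz": 0, "gripper": -0.2}
    - {"tx": 0, "ty": 0, "tz": 0, "rx": 0, "ry": 0, "rz": 0, "gripper": -0.2}

```text
clock: 22.5
eef_pos: [465.1, 29.9, 208.2]
tcp_rot: [-3.141, -0.002, -0.053]
contact_force: [1.1, 0.9, -0.7]
opening: 0.401
```

Run:
```python
from h import *
T=tool();c=cam('wrist',T);im,D=r.grab_frame('wrist');cv2.imwrite('pics/e.png',im[...,::-1]);X=cloud(c,D)[D>0]
print(r.sense()['contact_force'].round(1))
A=np.array([606.8,22.9]);d=np.array([np.cos(-.053),np.sin(-.053)]);q=X[:,:2]-A;a=q@d;b=q@np.array([-d[1],d[0]])
k=(abs(b)<14)&(a>28)&(a<45)&(X[:,2]>40)&(X[:,2]<58);print('tips',k.sum(),a[k].max() if k.any() else '')
k=(abs(b)<9)&(a<-27)&(a>-90)&(X[:,2]>62)&(X[:,2]<76);print('grip a',np.percentile(a[k],[1,99]),'b',np.percentile(b[k],[2,98]),np.median(X[k][:,2]))
for P in [A,(622.4,-55)]:
    k=(np.hypot(*(X[:,:2]-P).T)<10)&(X[:,2]>90);print('head',np.median(X[k][:,2]))
u=proj(c,[[600,0,60]])[0];x,y=np.clip(u.astype(int),120,520),0
cv2.imwrite('pics/v10.png',cv2.resize(im[max(0,int(u[1])-100):max(0,int(u[1])-100)+200,int(u[0])-130:int(u[0])+130,::-1],(780,600)))
```

```text
[-0.2  0.1  0.1]
tips 0 
grip a [-65.27176277 -30.20845774] b [-7.56660884  6.5988728 ] 68.37958405253124
head 99.54635776296195
head nan
  return _methods._mean(a, axis=axis, dtype=dtype,
  ret = ret.dtype.type(ret / rcount)
```

View pics/v10.png

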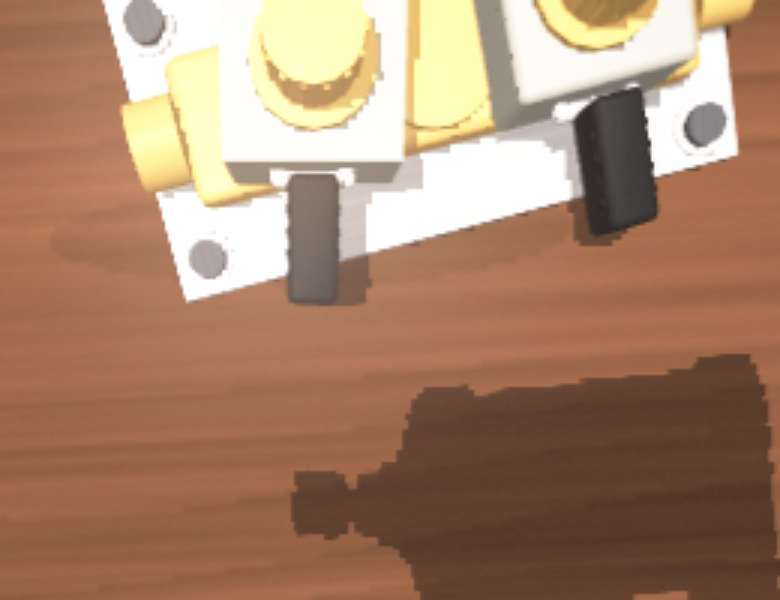

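Picture 10: the fork's bow lies against the housing and the grip is at (312,240), just like its neighbour at (618,160). The plug flange is down. One last check of level and tilt, then hand in.

Run:
```python
from h import *
T=tool();c=cam('wrist',T);im,D=r.grab_frame('wrist');X=cloud(c,D)[D>0]
A=np.array([606.8,22.9]);d=np.array([np.cos(-.053),np.sin(-.053)]);q=X[:,:2]-A;a=q@d;b=q@np.array([-d[1],d[0]])
for lo in range(-64,-30,6):
    k=(abs(b)<5)&(a>=lo)&(a<lo+6)&(X[:,2]>60)&(X[:,2]<76);print(lo,np.percentile(X[k][:,2],[20,50,90]).round(1))
k=(abs(b)<24)&(abs(a)<24)&(np.hypot(a,b)>20)&(X[:,2]>60)&(X[:,2]<69);print('house top',np.median(X[k][:,2]))
r.sign_off();print(r.sense()['clock'])
```

```text
-64 [67.5 68.3 68.9]
-58 [67.8 68.5 69.3]
-52 [68.  68.5 69.5]
-46 [68.1 68.7 69.7]
-40 [68.2 68.6 69.7]
-34 [67.9 68.7 69.9]
house top 65.68121325631552
the job is handed in; nothing more can be done
the job is handed in; nothing more can be done
```

The job is handed in after about 23 s of robot time, but no verdict was reported. The brass plug is pushed home in the open port. The larger black fork is through both holes, with its bow against the housing. I let go of both and backed the gripper clear.

**Last checks that agreed:**
- **Plug:** its head top read 98.5 mm when pushed down, the same as the neighbouring plug. After the fork went in it read 99.5 mm from another angle, against 99 mm expected.
- **Fork:** the rear of its grip measured 65.3 mm from the port axis, against 64.5 mm when fully home. Both tips showed at the back of the housing.
- **Forces:** I pushed with at most about 14 N on the plug and 8 N on the fork; the wrist read about zero after release.

**Checks that disagreed or failed:**
- **Fork height:** its grip top read about 68.5 mm against 70.5 mm nominal. It is nearly level, and a drop of about 1.5 mm after allowing for camera bias is within the 3.5 mm allowed.
- **Drag:** I never felt the seal or spring drag described in the task. Only the end stops showed clearly, so I judged both parts home by position and stop force.
- **Missing readings:** the final depth check could not see the fork's tips or the neighbouring plug from that angle.
- **Other objects:** I did not measure the bench items again at the end. The arm gave no sign of having touched them.

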